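# Latch, tug-test and turn over a boot-heel carrier

### The arm

A 6-joint arm with a two-finger parallel gripper is mounted at the origin on the work surface. World frame = base frame: x ahead of the robot, y to its left, z up, the work surface at z = 0. Lengths are in mm, angles in rad, forces in N, time in s.
With the tool pointing down it reaches from about 250 to 800 mm from the base axis. Payload 3.9 kg.
Tool frame: the origin (TCP) lies midway between the tips of the shut fingers; the grasp point (between the pads) lies 19 mm behind it (pinch_z is the distance from the TCP to the grasp point, in mm); z points along the fingers, y is the line along which they close (so a half turn about z gives the same grasp; the last joint's range is limited). The gripper opens to 85 mm and grips with 20 to 120 N. Pads are 22 mm wide; open, the fingers measure 114 mm over their backs; the gripper's body (76 mm by 85 mm) begins 54 mm behind the grasp point. The pads swing forward as they close: fully open they stand 13 mm farther back than shut.
Start: joints at [1.236, 0.26, -0.138, 1.173, 0, 1.571], TCP at [172.5, 495.842, 202.104] pointing down, gripper open.
Joint ranges: [-2.78, 2.78], [-0.83, 1.72], [-1.28, 1.37], [-1.9, 2.12], [-1.57, 1.48], [-3.14, 3.14]. Speed limits (rad/s): [2.57, 2.57, 3.14, 3.14, 3.14, 3.14].

### API

Orientations are given as a rotation vector (axis times angle).
In Python, from plant import state, snapshot, calibration, sign_off, cut_out, pinch_z gives the robot as it stands.
- The arm moves only by the shell command python3 -m jog 'ROWS' [OPENING]. ROWS is JSON, a list of rows, each an object of numbers: "dx", "dy", "dz": the shift along the tool's x, y, z in m; "wx", "wy", "wz": the turn, a rotation vector about the tool's x, y, z in degrees. A call has 1 to 8 rows; each row is the pose to reach, as a shift and turn from the pose commanded when the call began, along the tool's axes at that moment; what a row does not reach only later rows make up. A row lasts 1/8 s, in which the tool goes at most 62.5 mm and 10.7 degrees, less where a joint would pass 70% of its speed; a pose out of reach is approached as far as the arm can. A call with a gripper value outside its range is refused whole. OPENING is the opening, from -1 (shut) to 1 (fully open), set as the call begins (- or left out, the last holds). The fingers move at their own pace and stop on an object; the grip force is fixed at half the most. Time passes only in rows, so rows that repeat a pose let the fingers close. It gives the time, the measured TCP pose, the force, the opening and the grip force at its end, in the units of the state.
- state(): the state, without advancing time (a new reading comes with each control period).
- snapshot(name): name is "side" or "top"; returns the picture (480x640x3 uint8, red, green, blue); there is no depth.
- calibration(name): a dict with "K" (3x3 intrinsics, pixels), "dist" ([k1, k2, p1, p2, k3] as OpenCV has them; the pictures are not rectified), "camera_from_world" (4x4, takes a point from world to camera coordinates). Camera axes: x right, y down, z forward; pixel columns grow to the right and rows downward; lengths in mm; the calibration is good to about 2 mm. A picture is of the moment at which its call begins. calibration takes no time and is no camera call.
- sign_off(): hands the job in; it is judged then, once.
Trained networks look in the newest picture that a camera, given by its name, has taken for a name from the list of things; names that differ only in an ending like _2 or _b are one class to them, and where a whole thing is asked for, a point or a joint stands for the part that bears it (a point fixed in the world has none). Each returns a list of dicts, best first, with "score" (0 to 1); they miss things now and then, are a little off and sometimes report something else, mostly with a low value. They report only what shows in the picture. A call takes as long as a camera call. They do not tell look-alikes from the thing itself.
- cut_out(query, camera): "region" (480x640 bool, what is visible of it) and "at" ([column, row] in pixels, amid what is visible of it).
The state is a dict: "clock": time; "joint_pos": joint angles; "qd": joint speeds; "joint_torque": joint torques, N m; "tcp_pos": TCP position; "orientation": TCP orientation; "ft_force": force on the tool from outside, world axes, zero at the start; "wrist_torque": the same for the moment, N m; "opening": opening from 0.0 (shut) to 1.0 (fully open); "grasp_force": force on a finger pad.
Only numpy, scipy, OpenCV 4.12 (cv2) and the standard library are available. Lean on these libraries where they do the work, as an engineer would, in place of code of your own. Each camera call takes 0.05 s, during which the arm holds its last target. There are 200 camera calls.

### The job

Swing the turn latch fully home over the plywood heel carrier, then tug the carrier firmly upward by its handle to be sure that the latch holds it. Only after that take the cradle by its end bar and turn it all the way over, lowering it gently, so that it rests upside down on the other side of the stand with the carrier still latched in place; then let go. Do not let the carrier come out and leave the other things on the bench where they are.

Things in the scene. Friction and masses are not known exactly. Their poses are not given: they have to be found in the camera images.
- stand: Fixed green steel turnover stand, base plate 270 (x) x 340 (y) x 10 mm, origin at the centre of its underside. The cradle's turning axis runs along stand x, 90 mm above the origin, between two posts (x = +-118 mm, 106 mm high). The cradle lies on the +y side at first, on the -y side when turned; it sweeps 218 mm to either side. Four rests at x = +-90, y = +-120 mm.
- cradle (a joint): Angle of the cradle about stand +x, rad: 0 = level on the +y side, pi/2 = upright, pi = upside down on the -y side (hard stops at 0 and pi). Friction 0.35 N m; the loaded cradle (about 1.3 kg, centre of mass about 85 mm from the axis) falls if let go anywhere but near upright.
- cradle_hinge (a point): Point on the turning axis midway between the posts, 90 mm above the stand's origin. Turns with the cradle: its x axis is the turning axis, its y axis points from the turning axis to the cradle's end bar.
- cradle_bar (a point): Middle of the cradle's round steel end bar (diameter 12 mm, 110 mm long, parallel to stand x), 212 mm from the turning axis, with a 39 mm gap to the cradle's end wall. The bar can turn between the fingers while the cradle swings. Axes as cradle_hinge.
- cradle_seat (a point): Point on the cradle where the centre of the underside of the carrier sits: 92 mm from the turning axis, 8 mm below it while the cradle lies at 0. Axes as cradle_hinge.
- carrier: Loose heel carrier, 0.3 to 0.6 kg: plywood plate 160 (x) x 110 (y) x 12 mm with two leather heels 28 mm tall and a steel handle between them. In the cradle with 2 mm play; hinge-side edge under a fixed lip, only the latch holds the other side. Latched, it rises 2-4 mm, then stops: a firm tug is 10-15 N; above 15-20 N the whole cradle lifts. Origin under its centre, z up; axes start as the stand's.
- carrier_handle (a point): Centre of the handle's grip bar: square bar 10 x 10 mm, 54 mm long along the carrier's x, so pinched along its y. It is 75 mm above the carrier's underside, right above the carrier's middle (90 mm from the turning axis); 58 mm free below it down to the plate; the heel tops are 35 mm below its centre.
- latch (a joint): Angle of the turn latch on the cradle's end wall, rad: 0 = fully home, pointing from its pivot towards the turning axis, over the carrier (hard stop); it grows as the latch swings away towards the cradle's -x; 1.6 = fully open along the end wall (hard stop). Stays where it is left (friction 0.06 N m).
- latch_bar: The steel latch: flat bar 16 mm wide, 7 mm thick, reaching 50 mm from its pivot, with the upright pin on it. Origin on the pivot axis at the height of the turning axis; its -y axis points along the bar from the pivot to the pin; z is the pivot axis.
- latch_pivot (a point): On the pivot axis of the latch, at the top of the bar, in the middle of the cradle's end wall, 158 mm from the turning axis.
- latch_pin (a point): Top of the latch's upright round steel pin (diameter 10 mm, 26 mm tall above the bar), 42 mm from the pivot axis. When home it stands on the cradle's middle line, 116 mm from the turning axis, between end wall and handle; the heels end 17 mm short of it.
- last_a: Bystander: wooden shoe last, about 215 mm long, left of the stand; must not be disturbed. Origin under its ankle part.
- last_b: Bystander: wooden shoe last, about 215 mm long, right of the stand; must not be disturbed. Origin under its ankle part.
- hammer: Bystander: hammer lying left of the stand.
- brush: Bystander: brush lying just on the robot's side of the stand.
- spare_heel: Bystander: single leather heel, 53 x 52 x 28 mm, just beyond the stand.
- cement_can: Bystander: closed round can, diameter 84 mm, 120 mm high, right of the stand. Origin under its centre.
- nail_tray: Bystander: cardboard tray 130 x 180 x 40 mm, left of the stand. Origin under its centre.
Not all that is in view belongs to the job. Leave any red or turquoise look-alike of the carrier alone.

How it is judged:
By the outcome, as a careful person would: the job done as asked, in the order asked, and still so for the second after the job is handed in, with the robot touching nothing.
It also fails if it takes over 70 s, if anything falls off the work surface, if the arm or the gripper's body presses on something with over 40 N, if the wrist force passes 120 N, or if a joint passes its speed limit or range.

## Working session

There is one attempt and no reset: what is moved stays moved. The work goes in short steps, Python scripts to look and compute and a shell command to move; the robot and the scene stay as the last step left them, time stands still between calls to the robot, and variables do not carry over. Pictures are saved under pics/ and viewed, at most 12 in all, crops included, and the job is handed in when it is done.

```bash
ls; mkdir -p pics
python3 - <<'E'
from plant import *
import cv2
print(state()); print(pinch_z)
for n in("side","top"):
    cv2.imwrite(f"pics/{n}0.png",snapshot(n)[:,:,::-1])
    c=calibration(n);print(n,c["K"],c["dist"],c["camera_from_world"])
    for q in("stand","carrier","carrier_handle","latch_pin","latch_bar","cradle_bar"):
        print(q,[(round(d["score"],2),[round(float(v),1) for v in d["at"]],int(d["region"].sum())) for d in cut_out(q,n)])
E
```

```text
pics
{'clock': 0.0, 'joint_pos': array([ 1.23598650e+00,  2.60643215e-01, -1.39400964e-01,  1.17266789e+00,
       -3.22708639e-06,  1.57081746e+00]), 'qd': array([ 0.00122303, -0.00127054, -0.00056217,  0.00137211,  0.00093645,
        0.00033305]), 'joint_torque': array([ 2.28869852e-03, -4.05679929e+01,  2.53921992e+01,  1.89320091e-02,
        8.24130575e-05, -6.26475213e-06]), 'tcp_pos': array([172.26754277, 495.14926812, 201.27426277]), 'orientation': array([-5.23444901e-01, -3.09735623e+00,  2.96773109e-03]), 'ft_force': array([-0.01841254,  0.14319667,  0.0405704 ]), 'wrist_torque': array([-0.0307249 , -0.02329496,  0.04551677]), 'grasp_force': 0.0, 'opening': 1.0019408930008173}
18.700000000000003
side [[599.67660936   0.         311.32748309]
 [  0.         599.67660936 240.90041176]
 [  0.           0.           1.        ]] [-0.184172  0.        0.        0.        0.      ] [[ 9.62791273e-01 -2.69935050e-01  1.29627689e-02 -5.13105050e+02]
 [-1.17402636e-01 -4.60986351e-01 -8.79606847e-01  1.80470991e+02]
 [ 2.43412378e-01  8.45355932e-01 -4.75524722e-01  1.70348656e+03]
[... 672 characters left out ...]
.99877884e-01 -1.77352968e-03 -1.70805476e+01]
 [-9.84471312e-01 -1.49769773e-02 -1.74905478e-01  5.44500671e+02]
 [ 1.74857557e-01  4.46165093e-03 -9.84583632e-01  1.56926299e+03]
 [ 0.00000000e+00  0.00000000e+00  0.00000000e+00  1.00000000e+00]]
stand [(0.83, [321.2, 223.7], 8715)]
carrier [(0.86, [281.9, 212.3], 2085), (0.67, [415.2, 171.9], 1868), (0.66, [244.5, 327.2], 1993), (0.51, [186.6, 201.6], 2775)]
carrier_handle [(0.81, [419.1, 169.2], 1726), (0.61, [285.8, 208.5], 2007), (0.61, [243.6, 325.4], 2058), (0.6, [484.7, 257.9], 1651), (0.24, [141.6, 278.7], 1608)]
latch_pin [(0.53, [325.8, 290.5], 673)]
latch_bar [(0.54, [259.8, 218.6], 59)]
cradle_bar [(0.73, [262.1, 207.7], 1572)]
```

Run:
```python
import cv2
a=cv2.imread("pics/top0.png")
cv2.imwrite("pics/top0c.png",cv2.resize(a[130:330,160:427],(800,600),interpolation=cv2.INTER_CUBIC))
a=cv2.imread("pics/side0.png")
cv2.imwrite("pics/side0c.png",cv2.resize(a[165:345,210:450],(800,600),interpolation=cv2.INTER_CUBIC))
```

```text
(no output)
```

View pics/top0c.png

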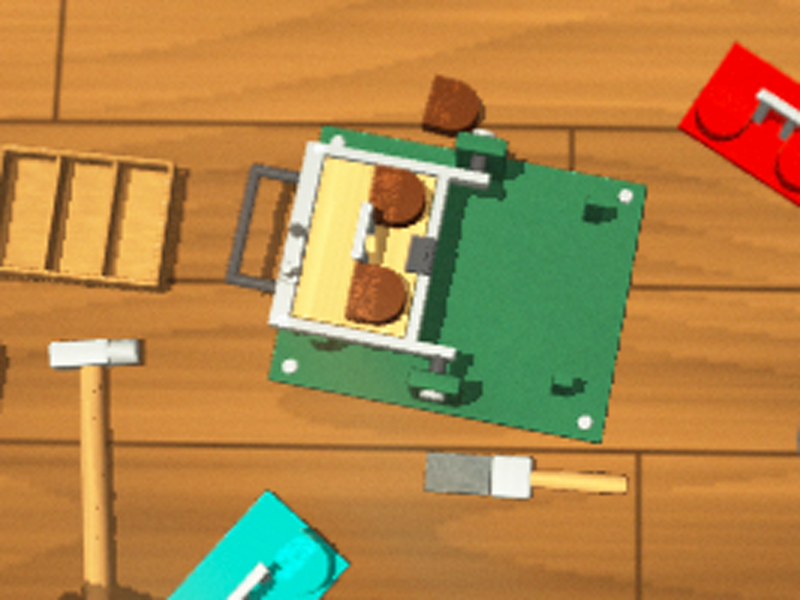

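View pics/side0c.png

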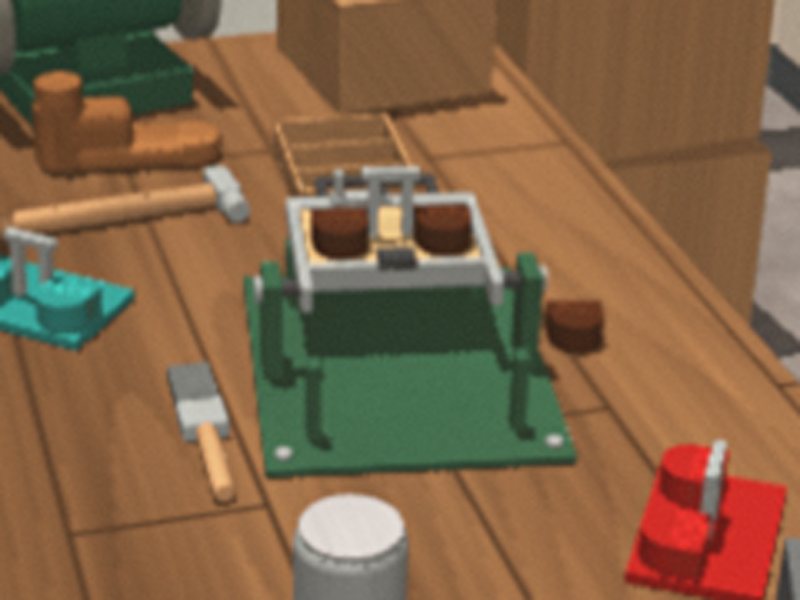

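Top crop: the stand has its bar on the left at (244,228), the handle at (362,232), and the posts at (432,385) and (482,145). The latch is open, with its pivot at about (297,230) and its pin at about (290,268). Side crop: the can stands just beyond the near stand edge at (350,530), and the red and turquoise look-alikes are off to the sides.

```bash
cat > h.py <<'E'
import numpy as np, cv2
from plant import *
from scipy.spatial.transform import Rotation as R
from scipy.optimize import least_squares
def proj(P,n):
    c=calibration(n);M=np.array(c["camera_from_world"])
    return cv2.projectPoints(np.array(P,float).reshape(-1,3),cv2.Rodrigues(M[:3,:3])[0],M[:3,3],np.array(c["K"]),np.array(c["dist"]))[0][:,0]
def at_z(px,n,z):
    c=calibration(n);M=np.array(c["camera_from_world"])
    u=cv2.undistortPoints(np.array([[px]],float),np.array(c["K"]),np.array(c["dist"]))[0,0]
    d=M[:3,:3].T@[u[0],u[1],1];o=-M[:3,:3].T@M[:3,3]
    return o+d*(z-o[2])/d[2]
def s2w(p,S): # stand -> world
    c,s=np.cos(S[2]),np.sin(S[2]);p=np.atleast_2d(np.array(p,float))
    return np.c_[S[0]+c*p[:,0]-s*p[:,1],S[1]+s*p[:,0]+c*p[:,1],p[:,2]]
def w2s(p,S):
    c,s=np.cos(S[2]),np.sin(S[2]);x,y=p[0]-S[0],p[1]-S[1]
    return np.array([c*x+s*y,-s*x+c*y,p[2]])
def goto(target_s,yaw_s,S):
    """tool rows: TCP target in stand frame (mm), tool y at yaw_s deg from stand y, pointing down"""
    st=state();Rc=R.from_rotvec(st["orientation"]);t=s2w(target_s,S)[0]
    a=S[2]+np.radians(yaw_s); y=np.array([-np.sin(a),np.cos(a),0]);z=np.array([0,0,-1.]);x=np.cross(y,z)
    Rt=R.from_matrix(np.c_[x,y,z])
    print("shift m",np.round(Rc.inv().apply(t-st["tcp_pos"])/1000,4),"turn deg",np.round(np.degrees((Rc.inv()*Rt).as_rotvec()),2))
E
python3 - <<'E'
from h import *
T=lambda u,v:((u+.5)*267/800-.5+160,(v+.5)/3-.5+130)
D=lambda u,v:((u+.5)*.3-.5+210,(v+.5)*.3-.5+165)
top=[(T(323,127),(135,170,10)),(T(647,187),(135,-170,10)),(T(602,441),(-135,-170,10)),(T(269,379),(-135,170,10)),(T(242,228),(0,212,90)),(T(363,232),(0,90,157))]
side=[(D(267,475),(-135,-170,10)),(D(577,460),(135,-170,10)),(D(247,278),(-135,170,10)),(D(391,175),(0,90,157))]
def f(S): return np.r_[(proj(s2w([p for _,p in top],S),"top")-[u for u,_ in top]).ravel(),(proj(s2w([p for _,p in side],S),"side")-[u for u,_ in side]).ravel()]
r=least_squares(f,[600,0,-.17],loss="soft_l1",x_scale=[100,100,.1]);S=r.x
print(S,np.degrees(S[2]));print(np.round(f(S).reshape(-1,2),1))
np.save("S.npy",S)
print("pin",w2s(at_z(T(290,268),"top",128),S),"pin side",w2s(at_z(D(338,175),"side",128),S),"pivot",w2s(at_z(T(297,230),"top",102),S))
for n in("side","top"):
    snapshot(n)
    for q,z in(("cement_can",60),("last_b",40),("brush",15),("spare_heel",14)):
        print(n,q,[(round(d["score"],2),np.round(w2s(at_z(d["at"],n,z),S)).tolist()) for d in cut_out(q,n)])
goto((-62,178,190),-45,S)
E
```

```text
[ 5.91809655e+02  8.30619961e+00 -1.70721179e-01] -9.78160304320827
[[-0.  -0.7]
 [ 0.4 -1. ]
 [ 0.3  0.7]
 [-0.1  0.4]
 [ 0.9 -0.9]
 [ 0.  -0. ]
 [-0.5 -1. ]
 [ 0.4 -1.2]
 [-1.7 -0.3]
 [-0.4  0. ]]
pin [-40.45975708 154.16833092 128.        ] pin side [-41.59361875 152.48065074 128.        ] pivot [  2.09812662 159.22413194 102.        ]
side cement_can [(0.66, [-92.0, -395.0, 60.0])]
side last_b [(0.86, [-284.0, 453.0, 40.0]), (0.76, [-27.0, -518.0, 40.0])]
side brush [(0.88, [-187.0, -103.0, 15.0]), (0.71, [-78.0, -350.0, 15.0]), (0.47, [181.0, 40.0, 15.0])]
side spare_heel [(0.84, [177.0, 50.0, 14.0])]
top cement_can [(0.92, [-90.0, -406.0, 60.0]), (0.66, [-259.0, 459.0, 60.0])]
top last_b [(0.63, [-261.0, 463.0, 40.0]), (0.57, [-16.0, -519.0, 40.0])]
top brush [(0.56, [-195.0, -77.0, 15.0])]
top spare_heel [(0.83, [184.0, 41.0, 14.0]), (0.52, [-2.0, 392.0, 14.0]), (0.41, [12.0, 163.0, 14.0])]
shift m [-0.466  -0.1572  0.0121] turn deg [-0.   0.  35.6]
```

```bash
r='{"dx":-0.466,"dy":-0.157,"dz":0.012,"wz":35.6}'; true; python3 -m jog '[{"dx":-0.466,"dy":-0.157,"dz":0.012,"wz":35.6},{"dx":-0.466,"dy":-0.157,"dz":0.012,"wz":35.6},{"dx":-0.466,"dy":-0.157,"dz":0.012,"wz":35.6},{"dx":-0.466,"dy":-0.157,"dz":0.012,"wz":35.6},{"dx":-0.466,"dy":-0.157,"dz":0.012,"wz":35.6},{"dx":-0.466,"dy":-0.157,"dz":0.012,"wz":35.6},{"dx":-0.466,"dy":-0.157,"dz":0.012,"wz":35.6},{"dx":-0.466,"dy":-0.157,"dz":0.012,"wz":35.6}]' -1
python3 - <<'E'
from h import *
S=np.load("S.npy");goto((-62,178,190),-45,S);goto((-62,178,111),-45,S)
E
```

```text
shift m [-0.466  -0.1572  0.0121] turn deg [-0.   0.  35.6]
shift m [-0.466  -0.1572  0.0911] turn deg [-0.   0.  35.6]invalid input at $[0]: expected keys dx, dy, dz, wx, wy, wz
```

```bash
python3 -m jog '[{"dx":-0.466,"dy":-0.157,"dz":0.012,"wx":0,"wy":0,"wz":35.6},{"dx":-0.466,"dy":-0.157,"dz":0.012,"wx":0,"wy":0,"wz":35.6},{"dx":-0.466,"dy":-0.157,"dz":0.012,"wx":0,"wy":0,"wz":35.6},{"dx":-0.466,"dy":-0.157,"dz":0.012,"wx":0,"wy":0,"wz":35.6},{"dx":-0.466,"dy":-0.157,"dz":0.012,"wx":0,"wy":0,"wz":35.6},{"dx":-0.466,"dy":-0.157,"dz":0.012,"wx":0,"wy":0,"wz":35.6},{"dx":-0.466,"dy":-0.157,"dz":0.012,"wx":0,"wy":0,"wz":35.6},{"dx":-0.466,"dy":-0.157,"dz":0.012,"wx":0,"wy":0,"wz":35.6}]' -1
python3 - <<'E'
from h import *
S=np.load("S.npy");goto((-62,178,190),-45,S);goto((-62,178,111),-45,S)
E
```

```text
clock: 2.2
tcp_pos: [562.9, 192.8, 190.1]
orientation: [1.446, 2.788, 0.001]
ft_force: [0.8, 0.7, 0.0]
opening: -0.004
grasp_force: 0.0
shift m [ 0.0023 -0.0007  0.0001] turn deg [ 0.04  0.   -0.06]
shift m [ 0.0023 -0.0008  0.0791] turn deg [ 0.04  0.   -0.06]
```

```bash
python3 -m jog '[{"dx":0.002,"dy":-0.006,"dz":0.04,"wx":0,"wy":0,"wz":0},{"dx":0.002,"dy":-0.006,"dz":0.079,"wx":0,"wy":0,"wz":0},{"dx":0.002,"dy":-0.006,"dz":0.079,"wx":0,"wy":0,"wz":0},{"dx":-0.008,"dy":-0.006,"dz":0.079,"wx":0,"wy":0,"wz":0},{"dx":-0.018,"dy":-0.006,"dz":0.079,"wx":0,"wy":0,"wz":0},{"dx":-0.028,"dy":-0.006,"dz":0.079,"wx":0,"wy":0,"wz":0},{"dx":-0.036,"dy":-0.006,"dz":0.079,"wx":0,"wy":0,"wz":0},{"dx":-0.044,"dy":-0.006,"dz":0.079,"wx":0,"wy":0,"wz":0}]' -1
python3 -m jog '[{"dx":-0.007,"dy":0,"dz":0,"wx":0,"wy":0,"wz":0},{"dx":-0.014,"dy":0.001,"dz":0,"wx":0,"wy":0,"wz":0},{"dx":-0.02,"dy":0.002,"dz":0,"wx":0,"wy":0,"wz":0},{"dx":-0.024,"dy":0.003,"dz":0,"wx":0,"wy":0,"wz":0},{"dx":-0.024,"dy":0.003,"dz":0,"wx":0,"wy":0,"wz":0}]'
python3 - <<'E'
from h import *
S=np.load("S.npy");print(w2s(state()["tcp_pos"],S))
E
```

```text
clock: 3.2
tcp_pos: [582.0, 154.5, 111.4]
orientation: [1.446, 2.789, 0.0]
ft_force: [0.1, -0.4, -0.5]
opening: 0.002
grasp_force: 0.0
clock: 3.82
tcp_pos: [598.1, 137.1, 111.1]
orientation: [1.446, 2.789, 0.0]
ft_force: [-0.9, 0.5, -1.0]
opening: -0.0
grasp_force: 0.0
[-15.72271763 127.94854022 111.05871003]
```

```bash
python3 -m jog '[{"dx":-0.002,"dy":0.001,"dz":0,"wx":0,"wy":0,"wz":0},{"dx":-0.004,"dy":0.001,"dz":0,"wx":0,"wy":0,"wz":0},{"dx":-0.006,"dy":0.001,"dz":0,"wx":0,"wy":0,"wz":0},{"dx":-0.006,"dy":0.001,"dz":0,"wx":0,"wy":0,"wz":0}]'
python3 - <<'E'
from h import *
S=np.load("S.npy");print(w2s(state()["tcp_pos"],S))
for n in("top","side"):
    a=snapshot(n);c=proj(s2w((0,116,110),S),n)[0].astype(int)
    cv2.imwrite(f"pics/{n}1.png",cv2.resize(a[c[1]-50:c[1]+50,c[0]-66:c[0]+67,::-1],(530,400),interpolation=cv2.INTER_CUBIC))
a=cv2.hconcat([cv2.imread("pics/top1.png"),cv2.imread("pics/side1.png")]);cv2.imwrite("pics/both1.png",cv2.resize(a,(800,302)))
E
```

```text
clock: 4.32
tcp_pos: [602.2, 132.7, 111.1]
orientation: [1.446, 2.789, 0.0]
ft_force: [-0.9, 0.2, -0.1]
opening: 0.0
grasp_force: 0.0
[-10.94435991 124.37541713 111.11532053]
```

View pics/both1.png

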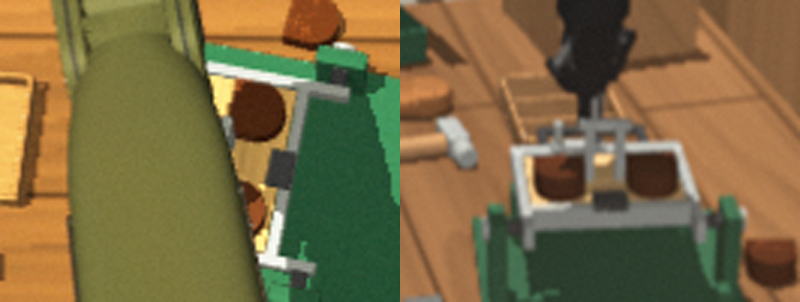

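Run:
```python
from h import *
S=np.load("S.npy");a=snapshot("side")
print([(round(d["score"],2),d["at"],int(d["region"].sum())) for d in cut_out("latch_pin","side")])
for p in((0,116,128),(0,116,102),(-42,153,128),(-42,153,102),(-11,124.4,111),(0,90,157)): print(p,proj(s2w(p,S),"side")[0].round(1), ((proj(s2w(p,S),"side")[0]-[280,190])*10).round())
b=cv2.imread("pics/side0.png")[190:250,280:360]
cv2.imwrite("pics/side2.png",cv2.hconcat([cv2.resize(x,(400,300),interpolation=cv2.INTER_CUBIC) for x in (b,a[190:250,280:360,::-1])]))
```

```text
[]
(0, 116, 128) [325.3 221.8] [453. 318.]
(0, 116, 102) [325.1 229.1] [451. 391.]
(-42, 153, 128) [310.9 217.1] [309. 271.]
(-42, 153, 102) [310.8 224.3] [308. 343.]
(-11, 124.4, 111) [321.4 225.5] [414. 355.]
(0, 90, 157) [326.6 217.2] [466. 272.]
```

View pics/side2.png

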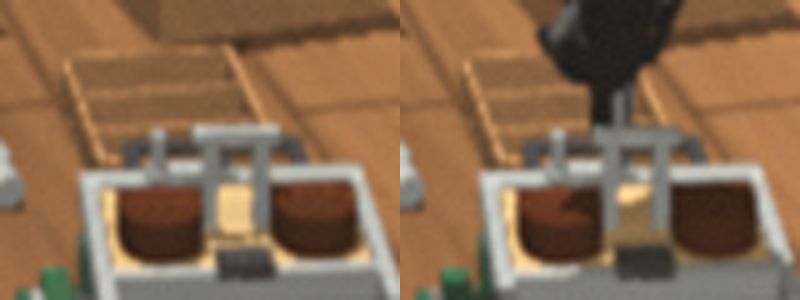

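The pin at (558,160) in the right panel has not moved, and the finger end seems to sit high near (610,130). I'll check where the camera sees the gripper against the reported TCP.

Run:
```python
from h import *
S=np.load("S.npy");a=snapshot("side")[150:240,265:385,::-1].copy()
b=cv2.resize(a,(800,600),interpolation=cv2.INTER_CUBIC);st=state();t=st["tcp_pos"]
for dz in (0,20,40,73,120):
    p=(proj(t+[0,0,dz],"side")[0]-[265,150]+.5)*800/120-.5; cv2.circle(b,tuple(int(v) for v in p),3,(0,0,255),-1)
cv2.imwrite("pics/side3.png",b);print(st["joint_pos"],t,st["opening"])
```

```text
[ 2.17201749e-01  4.63247048e-01 -7.00408665e-02  1.03743414e+00
  2.97262408e-06  1.17326364e+00] [602.07474358 132.86876833 111.14066047] 0.0012473226614581486
```

View pics/side3.png

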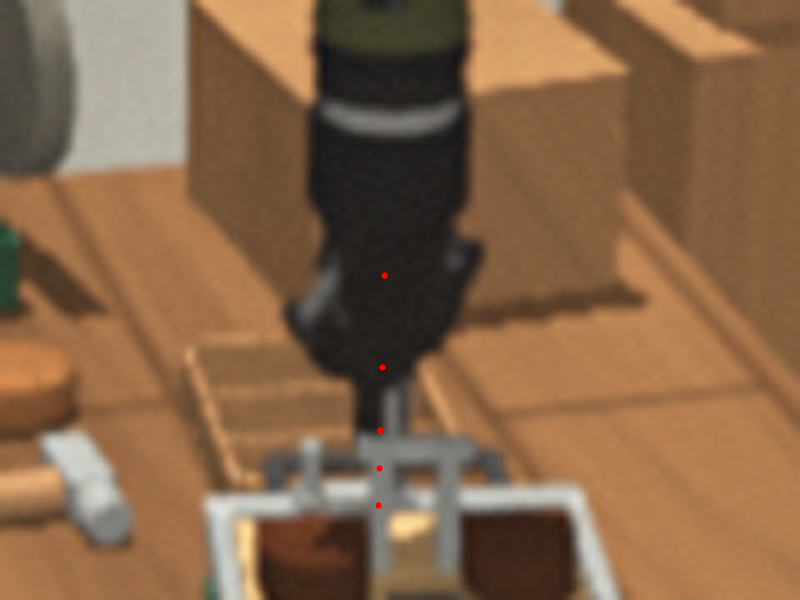

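The finger looks much thinner along tool y than I assumed, about ±5 mm at the tip, so it slipped past the pin. I'll push with the 22 mm wide finger back instead, with the tool turned 90°.

```bash
python3 -m jog '[{"dx":0,"dy":0,"dz":-0.04,"wx":0,"wy":0,"wz":0},{"dx":0,"dy":0,"dz":-0.08,"wx":0,"wy":0,"wz":0},{"dx":0,"dy":0,"dz":-0.08,"wx":0,"wy":0,"wz":-10},{"dx":0,"dy":0,"dz":-0.08,"wx":0,"wy":0,"wz":-20},{"dx":0,"dy":0,"dz":-0.08,"wx":0,"wy":0,"wz":-30},{"dx":0,"dy":0,"dz":-0.08,"wx":0,"wy":0,"wz":-40},{"dx":0,"dy":0,"dz":-0.08,"wx":0,"wy":0,"wz":-50},{"dx":0,"dy":0,"dz":-0.08,"wx":0,"wy":0,"wz":-60}]'
python3 - <<'E'
from h import *
S=np.load("S.npy");goto((-67.9,175.4,190),45,S)
E
```

```text
clock: 5.58
tcp_pos: [602.0, 132.9, 191.1]
orientation: [0.152, -3.138, -0.0]
ft_force: [-0.6, -0.4, -0.3]
opening: 0.004
grasp_force: 0.0
shift m [0.0413 0.0641 0.0011] turn deg [  0.    -0.   -29.67]
```

```bash
python3 -m jog '[{"dx":0.02,"dy":0.032,"dz":0.001,"wx":0,"wy":0,"wz":-10},{"dx":0.041,"dy":0.064,"dz":0.001,"wx":0,"wy":0,"wz":-20},{"dx":0.041,"dy":0.064,"dz":0.001,"wx":0,"wy":0,"wz":-29.7},{"dx":0.041,"dy":0.064,"dz":0.001,"wx":0,"wy":0,"wz":-29.7},{"dx":0.041,"dy":0.064,"dz":0.04,"wx":0,"wy":0,"wz":-29.7},{"dx":0.041,"dy":0.064,"dz":0.078,"wx":0,"wy":0,"wz":-29.7},{"dx":0.041,"dy":0.064,"dz":0.079,"wx":0,"wy":0,"wz":-29.7},{"dx":0.041,"dy":0.064,"dz":0.079,"wx":0,"wy":0,"wz":-29.7}]'
python3 - <<'E'
from h import *
S=np.load("S.npy");t=w2s(state()["tcp_pos"],S);print(t,(t[0]-t[1])/2**.5,(t[0]+t[1])/2**.5);goto((-67.9,175.4,111),45,S)
E
```

```text
clock: 6.58
tcp_pos: [556.3, 192.8, 113.2]
orientation: [-0.94, 2.996, 0.0]
ft_force: [0.5, 1.0, 0.8]
opening: -0.001
grasp_force: 0.0
[-66.3143557  175.79894887 113.15750231] -171.19995948099498 77.41729826534323
shift m [0.0014 0.0008 0.0022] turn deg [-0.02  0.07 -0.4 ]
```

```bash
python3 -m jog '[{"dx":0,"dy":-0.005,"dz":0.002,"wx":0,"wy":0,"wz":0},{"dx":0,"dy":-0.01,"dz":0.002,"wx":0,"wy":0,"wz":0},{"dx":0,"dy":-0.015,"dz":0.002,"wx":0,"wy":0,"wz":0},{"dx":0,"dy":-0.02,"dz":0.002,"wx":0,"wy":0,"wz":0},{"dx":0,"dy":-0.025,"dz":0.002,"wx":0,"wy":0,"wz":0},{"dx":0,"dy":-0.03,"dz":0.002,"wx":0,"wy":0,"wz":0},{"dx":0,"dy":-0.035,"dz":0.002,"wx":0,"wy":0,"wz":0}]'
python3 - <<'E'
from h import *
S=np.load("S.npy");a=snapshot("side")[190:250,280:360,::-1]
b=cv2.resize(a,(800,600),interpolation=cv2.INTER_CUBIC);t=state()["tcp_pos"]
p=(proj(t,"side")[0]-[280,190]+.5)*10-.5; cv2.circle(b,tuple(int(v) for v in p),3,(0,0,255),-1)
cv2.imwrite("pics/side4.png",b);t=w2s(t,S);print(t,(t[0]-t[1])/2**.5,(t[0]+t[1])/2**.5)
E
```

```text
clock: 7.45
tcp_pos: [575.6, 163.9, 110.1]
orientation: [0.942, -2.997, -0.0]
ft_force: [1.0, 0.2, -0.0]
opening: 0.001
grasp_force: 0.0
[-41.88842994 150.12746882 110.0557919 ] -135.77574410493915 76.53655838222014
```

View pics/side4.png

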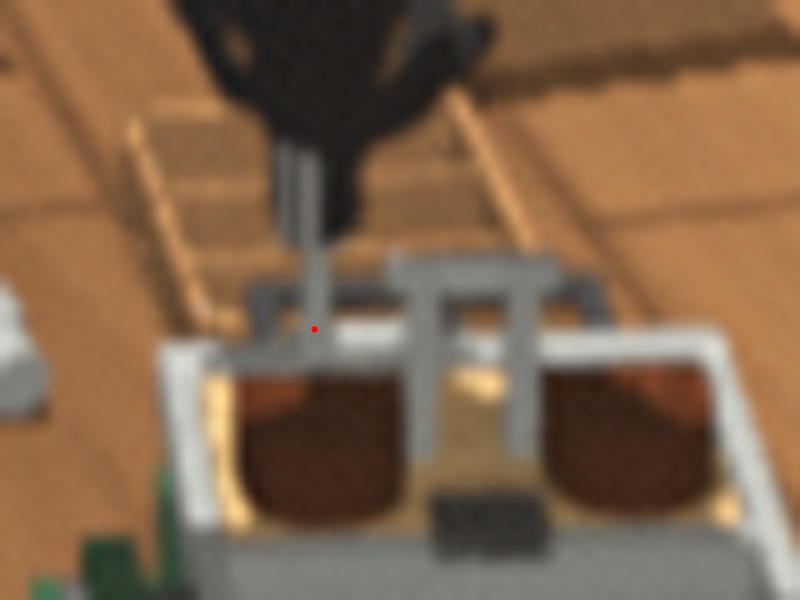

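Run:
```python
from h import *
a=snapshot("side").astype(int)[:,:,::-1];b=cv2.imread("pics/side0.png").astype(int)
d=abs(a-b).max(2)
print("dot",proj(state()["tcp_pos"],"side"))
for r in range(204,228): print(r," ".join(f"{v:3d}" for v in d[r,302:326]))
```

```text
dot [[310.86790764 222.44954177]]
204   4   7   8   6  13  60  65  67  78  83  91  95  94  97  90  66  38  17   5   5   2   6   6   3
205   4   3   5   6  11  48  50  51  50  61  81  91  95  90  64  24   6   7   5   7   7   6   4   4
206   5   5   5   7   8  52  56  59  44  45  79 103 101  93  52   3  10   8   7   3   5   1   6   6
207   4   5   8   4   9  64  77  77  56  57  96 124 122 110  55   2  11   4   5   4   8   7   6   4
208   7   3   4   4  13  67  84  86  55  52  92 119 117 103  57   1   8   6   6   6   7   3   6   6
209   6   5   5   7  12  61  71  71  42  35  72  96 100  86  44   3   9   5   4   3   4   5   6   3
210   3   5  10   3  12  53  57  63  35  31  67  89  94  79  38   3   9   3   4   3   7   5   6   2
211   6   5   3   6   8  36  45  56  33  33  71  94  94  75  34   2   8   6   7   5   4   6   7   5
212   5   5   5   7   1  17  36  51  36  34  76  96  93  68  24   3   8   4   5   2   7   3   5   5
213   3   5   3   6   6  12  27  56  34  37  79  87  66  40   5   8   5   6   7   8   8   8   6   8
214   5   6   3   5   6  10  22  49  43  48  67  69  31   8   5  1
[... 633 characters left out ...]

221   7   6   5   3   8   6   2   4   3   6   5   6   3   5   4   3   4   5   7   5   5   3   3   0
222   8  10   9   6   5   2   5  17   5   6   7   6   7   8   9   9   6   4   3   4   6   3   4   3
223   5  11  14  19  14  13  23  36  24   7   6   4   5   8  10   7   2   7   2   5   8   1   4   8
224  20  56  71  69  70  61  56  42  31  18   7   5   8   7   8   8   2   6   1   3   5   6   2   5
225  50  76  91  91  89  87  74  40  19  10   3   3   7   5   6   7   3   4   2   7   5   6   8   6
226  46  64  67  67  69  66  53  25  11   5  11   7   7   9   6   4   3   5   1   6   8   4  14   8
227   9  24  35  35  33  33  20  11  22  32  38  38  34  30  27  25  26  20   3   4   6  29  68  51
```

Comparing pictures, the finger tip ends at row 217, right at the pin top and about 5 px (19 mm) above the projected TCP. I'll measure the offset by touching down gently here.

```bash
python3 -m jog '[{"dx":0,"dy":0,"dz":0.001,"wx":0,"wy":0,"wz":0},{"dx":0,"dy":0,"dz":0.002,"wx":0,"wy":0,"wz":0}]' | grep -E "tcp|ft"; python3 -m jog '[{"dx":0,"dy":0,"dz":0.001,"wx":0,"wy":0,"wz":0},{"dx":0,"dy":0,"dz":0.002,"wx":0,"wy":0,"wz":0}]'| grep -E "tcp|ft"
```

```text
tcp_pos: [575.3, 164.2, 108.0]
ft_force: [-0.7, 0.5, 0.5]
tcp_pos: [575.4, 164.3, 106.0]
ft_force: [-0.1, -0.3, 0.6]
```

Run:
```python
from h import *
b=cv2.imread("pics/top0.png").astype(int);a=snapshot("top").astype(int)[:,:,::-1]
t=state()["tcp_pos"]
print("dot",proj(t,"top"),proj(t+[0,0,73],"top"))
d=(abs(a-b).max(2)>30).astype(np.uint8)
print(cv2.connectedComponentsWithStats(d)[2][:6])
S=np.load("S.npy")
for p in((-41,153,128),(0,158,102)): print(proj(s2w(p,S),"top"))
cv2.imwrite("pics/top5.png",cv2.resize(a[150:270,180:340].astype(np.uint8),(800,600),interpolation=cv2.INTER_CUBIC))
```

```text
dot [[258.3121077  221.57867287]] [[255.37234832 216.17947225]]
[[     0      0    640    480 256968]
 [     0    147    373    333  49214]
 [   243    192      1      2      2]
 [   239    208      1      3      3]
 [   237    217      1      3      3]
 [   195    339      2      7      7]]
[[256.81977241 219.25903006]]
[[259.05685199 207.107306  ]]
```

View pics/top5.png

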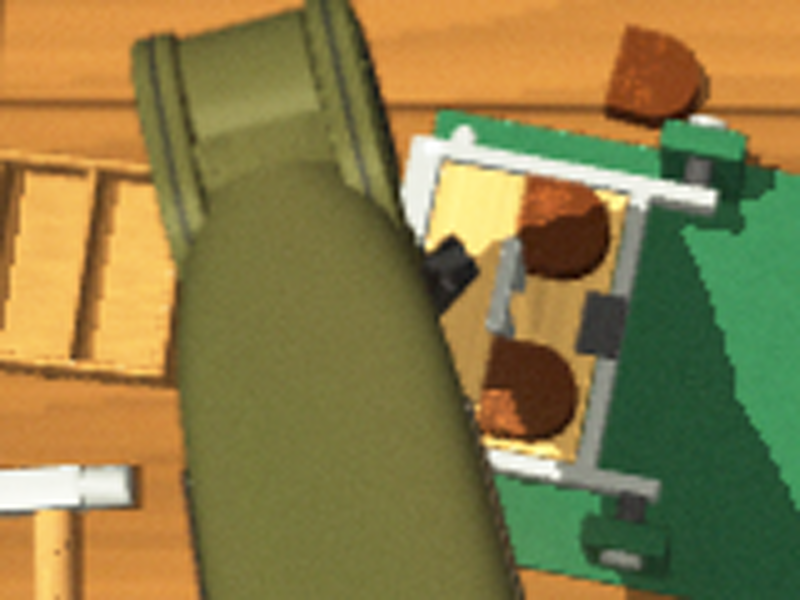

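```bash
python3 - <<'E'
from h import *
S=np.load("S.npy")
for z in (150,170,180,190,200,210,230):
    print(z,w2s(at_z((272.2,201.5),"top",z),S).round(),w2s(at_z((329,192.5),"side",z+4),S).round())
print(w2s(state()["tcp_pos"],S))
E
python3 -m jog '[{"dx":0,"dy":0.005,"dz":-0.004,"wx":0,"wy":0,"wz":0},{"dx":0,"dy":0.035,"dz":-0.005,"wx":0,"wy":0,"wz":0},{"dx":0,"dy":0.036,"dz":-0.005,"wx":0,"wy":0,"wz":0}]' | grep -E "tcp|ft"
python3 - <<'E'
from h import *
a=snapshot("side");S=np.load("S.npy");t=state()["tcp_pos"]
b=cv2.resize(a[170:250,265:372,::-1],(800,600),interpolation=cv2.INTER_CUBIC)
for dz in (0,20,73):
    p=(proj(t+[0,0,dz],"side")[0]-[265,170]+.5)*7.48-.5; cv2.circle(b,tuple(int(v) for v in p),2,(0,0,255),-1)
cv2.imwrite("pics/side6.png",b)
E
```

```text
150 [ 12. 118. 150.] [ 33. 284. 154.]
170 [  8. 115. 170.] [ 26. 239. 174.]
180 [  6. 114. 180.] [ 23. 217. 184.]
190 [  4. 112. 190.] [ 20. 194. 194.]
200 [  1. 111. 200.] [ 17. 172. 204.]
210 [ -1. 110. 210.] [ 14. 149. 214.]
230 [ -5. 107. 230.] [  7. 104. 234.]
[-42.74858917 150.81422032 105.88264773]
tcp_pos: [553.9, 195.0, 111.5]
ft_force: [-0.4, -0.7, -0.9]
```

View pics/side6.png

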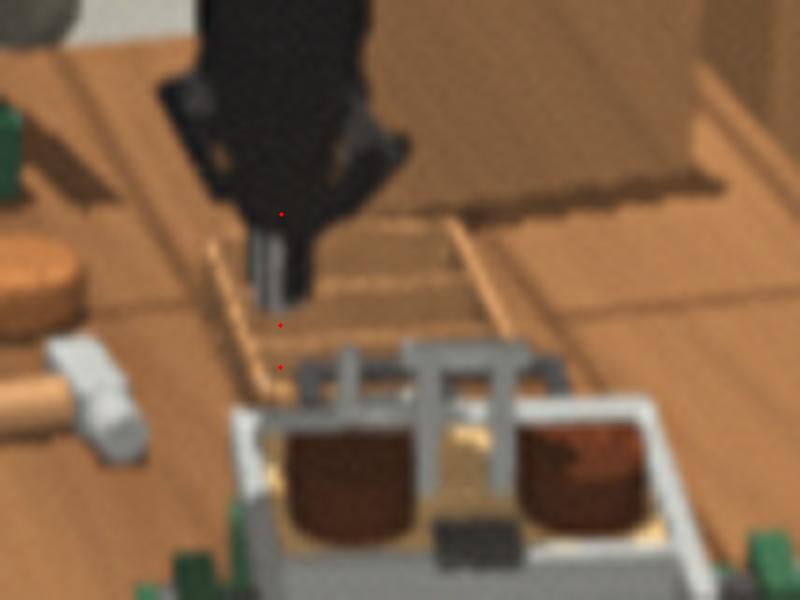

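The picture shows the finger tip at row 310, while the projected TCP is at row 367. So the real tip is about 28 mm short of the reported TCP, and it passed above the pin at (348,350). I'll work 28 mm lower and confirm by force and picture.

```bash
python3 -m jog '[{"dx":0,"dy":0,"dz":0.01,"wx":0,"wy":0,"wz":0},{"dx":0,"dy":0,"dz":0.02,"wx":0,"wy":0,"wz":0},{"dx":0,"dy":0,"dz":0.026,"wx":0,"wy":0,"wz":0},{"dx":0,"dy":0,"dz":0.026,"wx":0,"wy":0,"wz":0}]' | grep -E "tcp|ft"
python3 -m jog '[{"dx":0,"dy":-0.004,"dz":0,"wx":0,"wy":0,"wz":0},{"dx":0,"dy":-0.008,"dz":0,"wx":0,"wy":0,"wz":0},{"dx":0,"dy":-0.012,"dz":0,"wx":0,"wy":0,"wz":0},{"dx":0,"dy":-0.016,"dz":0,"wx":0,"wy":0,"wz":0},{"dx":0,"dy":-0.02,"dz":0,"wx":0,"wy":0,"wz":0},{"dx":0,"dy":-0.024,"dz":0,"wx":0,"wy":0,"wz":0}]' | grep -E "tcp|ft"
python3 -m jog '[{"dx":0,"dy":-0.004,"dz":0,"wx":0,"wy":0,"wz":0},{"dx":0,"dy":-0.008,"dz":0,"wx":0,"wy":0,"wz":0}]' | grep -E "tcp|ft"
python3 - <<'E'
from h import *
a=snapshot("side").astype(int)[:,:,::-1];b=cv2.imread("pics/side0.png").astype(int)
d=abs(a-b).max(2);S=np.load("S.npy");print(w2s(state()["tcp_pos"],S))
for r in range(208,228): print(r," ".join(f"{v:3d}" for v in d[r,300:324]))
E
```

```text
tcp_pos: [554.3, 193.1, 84.0]
ft_force: [0.7, -0.6, -0.2]
tcp_pos: [565.8, 173.9, 84.6]
ft_force: [-6.2, 0.6, 0.2]
tcp_pos: [572.5, 167.1, 84.7]
ft_force: [-3.1, 0.6, -0.5]
[-45.14847979 152.99301946  84.90775597]
208   3   5  10  25  71 114 116 117 123 122 113 116 117 119 117 112 117 118 116 114  94  57  15   3
209  10   7   9   2  37  91 111 105 110 107  99  98  95  96  96  93  97  99  93  77  48  17   2   7
210   8   7   5   8   9  60  87  87  95  96  92  91  91  90  95  92  82  73  48  25  13   3  11   7
211   1   5   7   7   6  37  70  60  78  84  92  98  96  92  88  71  47  25   8   5   8   4   5   8
212   5   2   7   9   3  27  57  45  63  58  73  93  95  95  77  39   8   2   8   6   6   6   4   4
213   7   5   7   8   1  26  54  45  52  42  60  92 102  96  71  21   7   8   7   7   8  10   9   7
214   4   5   5   6   3  25  64  52  62  46  68 107 123 127  85  27   8  10   4  13  15  18  17  16
215   7   7   6  10   1  30  77  66  71  55  79 121 133 121  89  22   7   5  21  48  58  59  60  60
216   6   8   7   6   4  31  69  56  57  42  78 128 132 103  68  21   4   4  24  49  5
[... 413 characters left out ...]

221   8   9   9   6   4   8   8   8  20  19  21  45  22  40  51  34   9  20  23  25   8   3   5   4
222   7   6  10  11   9   7   5   4  26  32  34  37  22  19  39  43  75  90  91  76  31   3   6   5
223  19  15  16  15  11  16  14  15  25  37  31  23  14  23  60  72  85 107 112  92  41   2  11   3
224  68  73  70  70  66  71  69  61  53  25  28  33  17   9  36  49  57  67  69  54  22   1   9   8
225  69  81  85  88  87  90  87  87  72  26  13  17   5   2   9  25  26  20  21  13   3   5  10   6
226  24  32  45  61  70  68  69  63  54  26   4   4  14   9  14  23  22   9  15   9   4   7   9   5
227   6   5   7  23  34  34  31  32  25  29  26  31  38  35  32  32  32  28  29  23   4   6   4  28
```

```bash
python3 -m jog '[{"dx":0,"dy":-0.004,"dz":0,"wx":0,"wy":0,"wz":0},{"dx":0,"dy":-0.008,"dz":0,"wx":0,"wy":0,"wz":0},{"dx":0,"dy":-0.012,"dz":0,"wx":0,"wy":0,"wz":0},{"dx":0,"dy":-0.016,"dz":0,"wx":0,"wy":0,"wz":0},{"dx":0,"dy":-0.02,"dz":0,"wx":0,"wy":0,"wz":0},{"dx":0,"dy":-0.024,"dz":0,"wx":0,"wy":0,"wz":0},{"dx":0,"dy":-0.028,"dz":0,"wx":0,"wy":0,"wz":0},{"dx":0,"dy":-0.032,"dz":0,"wx":0,"wy":0,"wz":0}]' | grep -E "tcp|ft"
python3 -m jog '[{"dx":-0.001,"dy":-0.002,"dz":0,"wx":0,"wy":0,"wz":0},{"dx":-0.002,"dy":-0.004,"dz":0,"wx":0,"wy":0,"wz":0}]' | grep -E "tcp|ft"
python3 -m jog '[{"dx":0,"dy":-0.002,"dz":0,"wx":0,"wy":0,"wz":0},{"dx":0,"dy":-0.004,"dz":0,"wx":0,"wy":0,"wz":0}]' | grep -E "tcp|ft"
python3 - <<'E'
from h import *
S=np.load("S.npy");t=w2s(state()["tcp_pos"],S);print(t,(t[0]-t[1])/2**.5,(t[0]+t[1])/2**.5)
E
```

```text
tcp_pos: [592.4, 141.8, 85.5]
ft_force: [-0.6, 4.8, -0.8]
tcp_pos: [595.9, 139.6, 85.4]
ft_force: [0.8, 5.3, 0.4]
tcp_pos: [598.2, 137.6, 85.3]
ft_force: [-0.1, 10.2, -0.3]
[-15.69754366 128.54372406  85.30900181] -101.99397853279456 79.79429939742448
```

```bash
python3 -m jog '[{"dx":-0.001,"dy":-0.001,"dz":0,"wx":0,"wy":0,"wz":0},{"dx":-0.002,"dy":-0.002,"dz":0,"wx":0,"wy":0,"wz":0},{"dx":-0.003,"dy":-0.003,"dz":0,"wx":0,"wy":0,"wz":0},{"dx":-0.004,"dy":-0.004,"dz":0,"wx":0,"wy":0,"wz":0}]' | grep -E "tcp|ft"
python3 -m jog '[{"dx":-0.001,"dy":-0.001,"dz":0,"wx":0,"wy":0,"wz":0},{"dx":-0.002,"dy":-0.002,"dz":0,"wx":0,"wy":0,"wz":0},{"dx":-0.003,"dy":-0.003,"dz":0,"wx":0,"wy":0,"wz":0}]' | grep -E "tcp|ft"
python3 - <<'E'
from h import *
S=np.load("S.npy");t=w2s(state()["tcp_pos"],S);print(t,(t[0]-t[1])/2**.5,(t[0]+t[1])/2**.5)
E
```

```text
tcp_pos: [599.7, 137.4, 85.0]
ft_force: [-8.2, 10.3, 5.7]
tcp_pos: [600.1, 137.3, 84.8]
ft_force: [-16.2, 13.3, 9.1]
[-13.77816074 128.49107094  84.80485949] -100.59953846999596 81.11427669195139
```

The force is rising against a stop with the finger 18.6 mm from the nominal home pin, which fits home. I'll back off, lift, turn to stand yaw 0 and check the picture.

```bash
python3 -m jog '[{"dx":0.004,"dy":0.004,"dz":0,"wx":0,"wy":0,"wz":0},{"dx":0.01,"dy":0.012,"dz":0,"wx":0,"wy":0,"wz":0},{"dx":0.01,"dy":0.012,"dz":-0.04,"wx":0,"wy":0,"wz":0},{"dx":0.01,"dy":0.012,"dz":-0.09,"wx":0,"wy":0,"wz":0},{"dx":0.01,"dy":0.012,"dz":-0.09,"wx":0,"wy":0,"wz":10},{"dx":0.01,"dy":0.012,"dz":-0.09,"wx":0,"wy":0,"wz":20},{"dx":0.01,"dy":0.012,"dz":-0.09,"wx":0,"wy":0,"wz":30},{"dx":0.01,"dy":0.012,"dz":-0.09,"wx":0,"wy":0,"wz":40}]' | grep -E "clock|tcp|ft"
python3 - <<'E'
from h import *
S=np.load("S.npy");goto((0,90,165),0,S)
a=snapshot("side");cv2.imwrite("pics/side7.png",cv2.resize(a[185:245,285:365,::-1],(800,600),interpolation=cv2.INTER_CUBIC))
print([(round(d["score"],2),d["at"]) for d in cut_out("latch_pin","side")])
E
```

```text
clock: 13.45
tcp_pos: [591.9, 136.4, 174.8]
ft_force: [0.1, -1.0, -0.8]
shift m [-0.0189 -0.0378  0.0099] turn deg [-0.19 -0.02  4.31]
[(0.61, [324.8, 225.2]), (0.59, [325.7, 226.0])]
```

View pics/side7.png

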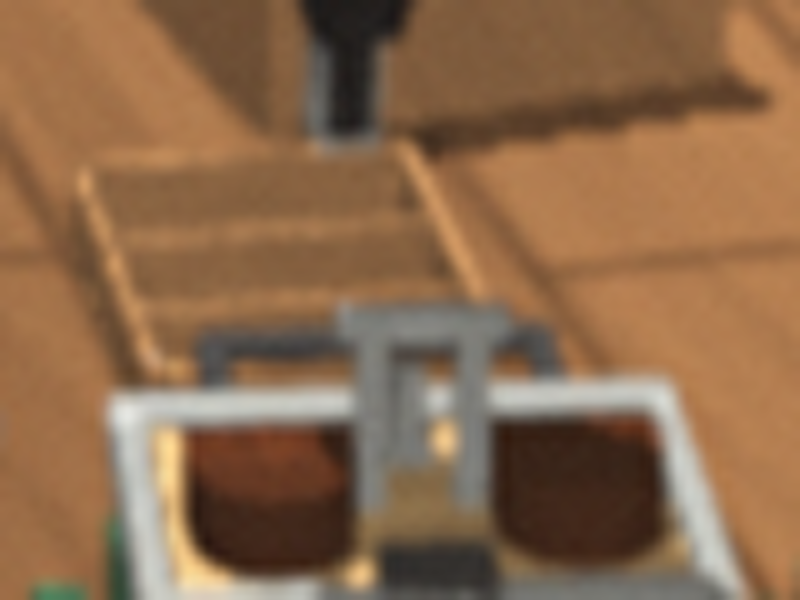

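The latch pin at crop (405,385), full pixel (325.5,223.5), now stands between the handle legs, where home projects to (325.3,222). The latch is home. Next I'll go above the handle and touch its top with shut fingers to measure the true tip height.

```bash
python3 -m jog '[{"dx":-0.01,"dy":-0.02,"dz":0.01,"wx":0,"wy":0,"wz":4.3},{"dx":-0.019,"dy":-0.038,"dz":0.02,"wx":0,"wy":0,"wz":4.3},{"dx":-0.019,"dy":-0.038,"dz":0.03,"wx":0,"wy":0,"wz":4.3},{"dx":-0.019,"dy":-0.038,"dz":0.032,"wx":0,"wy":0,"wz":4.3},{"dx":-0.019,"dy":-0.038,"dz":0.034,"wx":0,"wy":0,"wz":4.3},{"dx":-0.019,"dy":-0.038,"dz":0.035,"wx":0,"wy":0,"wz":4.3}]' | grep -E "tcp|ft"
python3 -m jog '[{"dx":0,"dy":0,"dz":0.001,"wx":0,"wy":0,"wz":0},{"dx":0,"dy":0,"dz":0.002,"wx":0,"wy":0,"wz":0},{"dx":0,"dy":0,"dz":0.003,"wx":0,"wy":0,"wz":0}]' | grep -E "tcp|ft"
python3 -m jog '[{"dx":0,"dy":0,"dz":0.001,"wx":0,"wy":0,"wz":0},{"dx":0,"dy":0,"dz":0.002,"wx":0,"wy":0,"wz":0},{"dx":0,"dy":0,"dz":0.003,"wx":0,"wy":0,"wz":0}]' | grep -E "tcp|ft"
python3 - <<'E'
from h import *
S=np.load("S.npy");st=state();print(w2s(st["tcp_pos"],S));goto((0,90,130),0,S)
E
```

```text
tcp_pos: [608.0, 99.1, 140.3]
ft_force: [-0.3, 0.2, 0.1]
tcp_pos: [608.0, 98.7, 137.2]
ft_force: [-0.1, -0.7, -0.7]
tcp_pos: [607.9, 98.6, 134.0]
ft_force: [-0.4, 0.1, -0.3]
[  0.51811511  91.714727   134.00808844]
shift m [ 0.0005 -0.0017  0.004 ] turn deg [-0.   -0.01  0.4 ]
```

```bash
python3 -m jog '[{"dx":0,"dy":-0.001,"dz":0.001,"wx":0,"wy":0,"wz":0},{"dx":0,"dy":-0.002,"dz":0.002,"wx":0,"wy":0,"wz":0},{"dx":0,"dy":-0.002,"dz":0.003,"wx":0,"wy":0,"wz":0}]' | grep -E "tcp|ft"
python3 -m jog '[{"dx":0,"dy":0,"dz":0.001,"wx":0,"wy":0,"wz":0},{"dx":0,"dy":0,"dz":0.002,"wx":0,"wy":0,"wz":0}]' | grep -E "tcp|ft"
python3 -m jog '[{"dx":0,"dy":0,"dz":0.001,"wx":0,"wy":0,"wz":0},{"dx":0,"dy":0,"dz":0.002,"wx":0,"wy":0,"wz":0}]' | grep -E "tcp|ft"
```

```text
tcp_pos: [607.9, 97.5, 132.8]
ft_force: [-3.7, 1.9, 12.3]
tcp_pos: [607.9, 97.5, 132.7]
ft_force: [-6.9, 0.7, 20.9]
tcp_pos: [608.0, 97.6, 132.6]
ft_force: [-8.7, 1.1, 30.0]
```

Contact came at reported z ≈ 132.9 with the handle top at 162, so the true tip is about 29 mm above the reported TCP. I'll apply that from here on: lift, open to about 40 mm, descend and grip the handle.

```bash
python3 -m jog '[{"dx":0,"dy":0,"dz":-0.02,"wx":0,"wy":0,"wz":0},{"dx":0,"dy":0,"dz":-0.034,"wx":0,"wy":0,"wz":0},{"dx":0,"dy":0,"dz":-0.034,"wx":0,"wy":0,"wz":0.4},{"dx":0,"dy":0,"dz":-0.034,"wx":0,"wy":0,"wz":0.4},{"dx":0,"dy":0,"dz":-0.034,"wx":0,"wy":0,"wz":0.4}]' -0.06
python3 - <<'E'
from h import *
S=np.load("S.npy");goto((0,90,109),0,S)
E
```

```text
clock: 16.55
tcp_pos: [607.0, 96.5, 160.0]
orientation: [-0.268, -3.128, 0.001]
ft_force: [0.4, -0.6, 0.6]
opening: 0.469
grasp_force: 0.0
shift m [-0.0001  0.0006  0.051 ] turn deg [-0.04 -0.1  -0.01]
```

```bash
python3 -m jog '[{"dx":0,"dy":0,"dz":0.015,"wx":0,"wy":0,"wz":0},{"dx":0,"dy":0,"dz":0.03,"wx":0,"wy":0,"wz":0},{"dx":0,"dy":0,"dz":0.042,"wx":0,"wy":0,"wz":0},{"dx":0,"dy":0,"dz":0.05,"wx":0,"wy":0,"wz":0},{"dx":0,"dy":0,"dz":0.05,"wx":0,"wy":0,"wz":0}]'
python3 -m jog '[{"dx":0,"dy":0,"dz":0,"wx":0,"wy":0,"wz":0},{"dx":0,"dy":0,"dz":0,"wx":0,"wy":0,"wz":0},{"dx":0,"dy":0,"dz":0,"wx":0,"wy":0,"wz":0},{"dx":0,"dy":0,"dz":0,"wx":0,"wy":0,"wz":0},{"dx":0,"dy":0,"dz":0,"wx":0,"wy":0,"wz":0}]' -1
```

```text
clock: 17.18
tcp_pos: [607.0, 96.5, 110.1]
orientation: [-0.268, -3.128, 0.001]
ft_force: [-0.2, 0.6, 0.3]
opening: 0.469
grasp_force: 0.0
clock: 17.8
tcp_pos: [608.3, 97.3, 111.7]
orientation: [0.267, 3.129, 0.002]
ft_force: [0.3, 3.1, 2.2]
opening: 0.1
grasp_force: 59.1
```

```bash
python3 -m jog '[{"dx":0,"dy":0,"dz":-0.001,"wx":0,"wy":0,"wz":0},{"dx":0,"dy":0,"dz":-0.002,"wx":0,"wy":0,"wz":0},{"dx":0,"dy":0,"dz":-0.003,"wx":0,"wy":0,"wz":0},{"dx":0,"dy":0,"dz":-0.003,"wx":0,"wy":0,"wz":0}]' | grep -E "tcp|ft"
python3 -m jog '[{"dx":0,"dy":0,"dz":-0.001,"wx":0,"wy":0,"wz":0},{"dx":0,"dy":0,"dz":-0.001,"wx":0,"wy":0,"wz":0}]' | grep -E "tcp|ft"
```

```text
tcp_pos: [607.1, 96.5, 112.9]
ft_force: [3.0, 3.3, -9.7]
tcp_pos: [607.0, 97.0, 113.4]
ft_force: [3.7, 4.0, -13.5]
```

```bash
python3 -m jog '[{"dx":0,"dy":0,"dz":0,"wx":0,"wy":0,"wz":0},{"dx":0,"dy":0,"dz":0,"wx":0,"wy":0,"wz":0},{"dx":0,"dy":0,"dz":0,"wx":0,"wy":0,"wz":0}]' | grep -E "tcp|ft"
python3 -m jog '[{"dx":0,"dy":0,"dz":-0.0004,"wx":0,"wy":0,"wz":0},{"dx":0,"dy":0,"dz":-0.0004,"wx":0,"wy":0,"wz":0}]' | grep -E "tcp|ft"
```

```text
tcp_pos: [607.0, 96.9, 113.4]
ft_force: [4.8, 3.4, -13.6]
tcp_pos: [607.0, 96.9, 113.5]
ft_force: [5.2, 3.9, -15.4]
```

The latch holds: about 15 N upward with the rise stopped near 2 to 3 mm. I'll lower, release and retreat to above the bar.

```bash
python3 -m jog '[{"dx":0,"dy":0,"dz":0.002,"wx":0,"wy":0,"wz":0},{"dx":0,"dy":0,"dz":0.0044,"wx":0,"wy":0,"wz":0},{"dx":0,"dy":0,"dz":0.0044,"wx":0,"wy":0,"wz":0}]' | grep -E "tcp|ft"
python3 -m jog '[{"dx":0,"dy":0,"dz":0,"wx":0,"wy":0,"wz":0},{"dx":0,"dy":0,"dz":0,"wx":0,"wy":0,"wz":0},{"dx":0,"dy":0,"dz":0,"wx":0,"wy":0,"wz":0},{"dx":0,"dy":0,"dz":-0.02,"wx":0,"wy":0,"wz":0},{"dx":0,"dy":0,"dz":-0.05,"wx":0,"wy":0,"wz":0},{"dx":0,"dy":0,"dz":-0.06,"wx":0,"wy":0,"wz":0},{"dx":0,"dy":0,"dz":-0.06,"wx":0,"wy":0,"wz":0}]' -0.06
python3 - <<'E'
from h import *
S=np.load("S.npy");goto((0,213,110),0,S);goto((0,213,42),0,S)
a=snapshot("side")
print([(round(d["score"],2),d["at"]) for d in cut_out("latch_pin","side")])
d=abs(a[:,:,::-1].astype(int)-cv2.imread("pics/side7.png").astype(int).shape[0]) if 0 else None
E
```

```text
tcp_pos: [607.0, 97.0, 111.9]
ft_force: [-2.1, 4.9, -1.3]
clock: 20.42
tcp_pos: [608.2, 96.6, 171.6]
orientation: [0.268, 3.129, 0.0]
ft_force: [-0.0, -0.1, -0.3]
opening: 0.467
grasp_force: 0.0
shift m [0.0012 0.1232 0.0616] turn deg [ 0.01  0.08 -0.01]
shift m [0.0013 0.1232 0.1296] turn deg [ 0.01  0.08 -0.01]
[(0.69, [313.9, 343.2]), (0.55, [239.6, 205.7]), (0.54, [327.6, 223.9])]
```

```bash
python3 -m jog '[{"dx":0.001,"dy":0.05,"dz":0,"wx":0,"wy":0,"wz":0},{"dx":0.001,"dy":0.1,"dz":0,"wx":0,"wy":0,"wz":0},{"dx":0.001,"dy":0.123,"dz":0.02,"wx":0,"wy":0,"wz":0},{"dx":0.001,"dy":0.123,"dz":0.05,"wx":0,"wy":0,"wz":0},{"dx":0.001,"dy":0.123,"dz":0.08,"wx":0,"wy":0,"wz":0},{"dx":0.001,"dy":0.123,"dz":0.1,"wx":0,"wy":0,"wz":0},{"dx":0.001,"dy":0.123,"dz":0.115,"wx":0,"wy":0,"wz":0},{"dx":0.001,"dy":0.123,"dz":0.128,"wx":0,"wy":0,"wz":0}]'
python3 -m jog '[{"dx":0,"dy":0,"dz":0.001,"wx":0,"wy":0,"wz":0},{"dx":0,"dy":0,"dz":0.001,"wx":0,"wy":0,"wz":0},{"dx":0,"dy":0,"dz":0.001,"wx":0,"wy":0,"wz":0},{"dx":0,"dy":0,"dz":0.001,"wx":0,"wy":0,"wz":0},{"dx":0,"dy":0,"dz":0.001,"wx":0,"wy":0,"wz":0},{"dx":0,"dy":0,"dz":0.001,"wx":0,"wy":0,"wz":0}]' -1
python3 - <<'E'
from h import *
S=np.load("S.npy");print(w2s(state()["tcp_pos"],S));goto((0,212,42),0,S)
E
```

```text
clock: 21.52
tcp_pos: [626.9, 217.4, 41.5]
orientation: [-0.268, -3.129, 0.001]
ft_force: [0.2, 0.7, -0.1]
opening: 0.464
grasp_force: 0.0
clock: 22.28
tcp_pos: [627.7, 220.2, 42.1]
orientation: [-0.266, -3.13, -0.006]
ft_force: [0.1, 5.2, -5.9]
opening: 0.115
grasp_force: 58.3
[ -0.65870211 214.86832885  42.10678488]
shift m [-0.0007 -0.0029  0.0001] turn deg [ 0.21 -0.03  0.06]
```

Gripped the bar (opening 0.115, grip 58 N). I'll compute the arc rows now.

Run:
```python
import numpy as np
th=[0]+list(range(5,151,5))+list(range(153,181,3));r=.212
for i in range(0,len(th)-1,8):
    a=np.radians(th[i]);print("call from",th[i])
    for t in th[i+1:i+9]:
        b=np.radians(t);print(t,"dy %.4f dz %.4f"%(r*(np.cos(b)-np.cos(a)),-r*(np.sin(b)-np.sin(a))))
```

```text
call from 0
5 dy -0.0008 dz -0.0185
10 dy -0.0032 dz -0.0368
15 dy -0.0072 dz -0.0549
20 dy -0.0128 dz -0.0725
25 dy -0.0199 dz -0.0896
30 dy -0.0284 dz -0.1060
35 dy -0.0383 dz -0.1216
40 dy -0.0496 dz -0.1363
call from 40
45 dy -0.0125 dz -0.0136
50 dy -0.0261 dz -0.0261
55 dy -0.0408 dz -0.0374
60 dy -0.0564 dz -0.0473
65 dy -0.0728 dz -0.0559
70 dy -0.0899 dz -0.0629
75 dy -0.1075 dz -0.0685
80 dy -0.1256 dz -0.0725
call from 80
85 dy -0.0183 dz -0.0024
90 dy -0.0368 dz -0.0032
95 dy -0.0553 dz -0.0024
100 dy -0.0736 dz -0.0000
105 dy -0.0917 dz 0.0040
110 dy -0.1093 dz 0.0096
115 dy -0.1264 dz 0.0166
120 dy -0.1428 dz 0.0252
call from 120
125 dy -0.0156 dz 0.0099
130 dy -0.0303 dz 0.0212
135 dy -0.0439 dz 0.0337
140 dy -0.0564 dz 0.0473
145 dy -0.0677 dz 0.0620
150 dy -0.0776 dz 0.0776
153 dy -0.0829 dz 0.0874
156 dy -0.0877 dz 0.0974
call from 156
159 dy -0.0042 dz 0.0103
162 dy -0.0080 dz 0.0207
165 dy -0.0111 dz 0.0314
168 dy -0.0137 dz 0.0422
171 dy -0.0157 dz 0.0531
174 dy -0.0172 dz 0.0641
177 dy -0.0180 dz 0.0751
180 dy -0.0183 dz 0.0862
```

```bash
python3 -m jog '[{"dx":0,"dy":0.001,"dz":-0.0185,"wx":0,"wy":0,"wz":0},{"dx":0,"dy":-0.001,"dz":-0.037,"wx":0,"wy":0,"wz":0},{"dx":0,"dy":-0.005,"dz":-0.055,"wx":0,"wy":0,"wz":0},{"dx":0,"dy":-0.011,"dz":-0.0725,"wx":0,"wy":0,"wz":0},{"dx":0,"dy":-0.018,"dz":-0.0895,"wx":0,"wy":0,"wz":0},{"dx":0,"dy":-0.0265,"dz":-0.106,"wx":0,"wy":0,"wz":0},{"dx":0,"dy":-0.0365,"dz":-0.1215,"wx":0,"wy":0,"wz":0},{"dx":0,"dy":-0.0475,"dz":-0.1365,"wx":0,"wy":0,"wz":0}]'
python3 - <<'E'
from h import *
S=np.load("S.npy");print(w2s(state()["tcp_pos"],S),state()["wrist_torque"])
E
```

```text
clock: 23.28
tcp_pos: [619.2, 172.4, 180.5]
orientation: [0.266, 3.13, 0.006]
ft_force: [-0.4, 4.9, -4.8]
opening: 0.118
grasp_force: 58.3
[ -0.84510872 166.32298875 180.52245104] [ 1.29338538 -0.12297748 -0.11724397]
```

```bash
python3 -m jog '[{"dx":0,"dy":-0.0125,"dz":-0.0135,"wx":0,"wy":0,"wz":0},{"dx":0,"dy":-0.026,"dz":-0.026,"wx":0,"wy":0,"wz":0},{"dx":0,"dy":-0.041,"dz":-0.0375,"wx":0,"wy":0,"wz":0},{"dx":0,"dy":-0.0565,"dz":-0.0475,"wx":0,"wy":0,"wz":0},{"dx":0,"dy":-0.073,"dz":-0.056,"wx":0,"wy":0,"wz":0},{"dx":0,"dy":-0.09,"dz":-0.063,"wx":0,"wy":0,"wz":0},{"dx":0,"dy":-0.1075,"dz":-0.0685,"wx":0,"wy":0,"wz":0},{"dx":0,"dy":-0.1255,"dz":-0.0725,"wx":0,"wy":0,"wz":0}]'
python3 - <<'E'
from h import *
S=np.load("S.npy");print(w2s(state()["tcp_pos"],S),state()["wrist_torque"])
E
```

```text
clock: 24.28
tcp_pos: [597.9, 49.5, 256.7]
orientation: [0.265, 3.125, 0.009]
ft_force: [-4.5, 7.2, 9.5]
opening: 0.114
grasp_force: 62.6
[ -0.96874797  41.62321604 256.68231432] [ 1.73481013  0.7106206  -0.16695517]
```

```bash
python3 -m jog '[{"dx":0,"dy":-0.0185,"dz":-0.0025,"wx":0,"wy":0,"wz":0},{"dx":0,"dy":-0.037,"dz":-0.003,"wx":0,"wy":0,"wz":0},{"dx":0,"dy":-0.037,"dz":-0.003,"wx":0,"wy":0,"wz":0},{"dx":0,"dy":-0.037,"dz":-0.003,"wx":0,"wy":0,"wz":0}]'
python3 - <<'E'
from h import *
S=np.load("S.npy");print(w2s(state()["tcp_pos"],S),state()["wrist_torque"])
a=snapshot("side");t=state()["tcp_pos"]
print(proj(t+[0,0,48],"side"),proj(s2w((0,3,302),S),"side"))
print([(round(d["score"],2),d["at"]) for d in cut_out("cradle_bar","side")])
b=a[130:280,225:425,::-1];cv2.imwrite("pics/side8.png",cv2.resize(b,(800,600),interpolation=cv2.INTER_CUBIC))
E
```

```text
clock: 24.78
tcp_pos: [590.8, 9.2, 259.0]
orientation: [0.27, 3.126, -0.004]
ft_force: [-5.5, -0.8, 11.1]
opening: 0.107
grasp_force: 65.4
[ -1.17815714   0.66417431 258.97086608] [ 0.03302406  1.01860259 -0.10574264]
[[331.35036031 183.7517572 ]] [[331.60535869 185.04329593]]
[(0.91, [332.5, 201.9]), (0.43, [332.8, 210.0]), (0.29, [297.1, 205.8])]
```

View pics/side8.png

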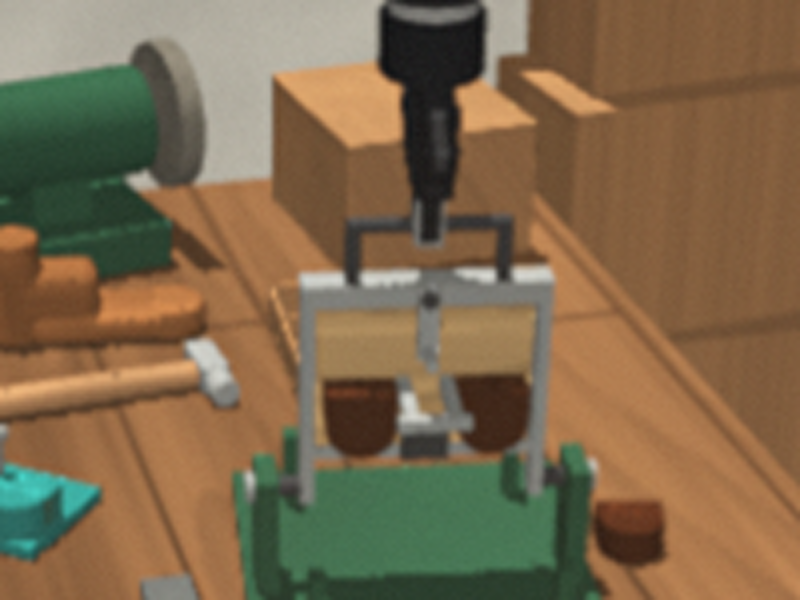

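The cradle is upright with the fingers round the bar at (430,222). The latch points straight down its middle line and the carrier is in place. Continuing over, with a 4 mm height relief.

```bash
python3 -m jog '[{"dx":0,"dy":-0.001,"dz":-0.003,"wx":0,"wy":0,"wz":0},{"dx":0,"dy":-0.0185,"dz":-0.003,"wx":0,"wy":0,"wz":0},{"dx":0,"dy":-0.037,"dz":-0.001,"wx":0,"wy":0,"wz":0},{"dx":0,"dy":-0.055,"dz":0.003,"wx":0,"wy":0,"wz":0},{"dx":0,"dy":-0.0725,"dz":0.009,"wx":0,"wy":0,"wz":0},{"dx":0,"dy":-0.0895,"dz":0.016,"wx":0,"wy":0,"wz":0},{"dx":0,"dy":-0.106,"dz":0.0245,"wx":0,"wy":0,"wz":0}]'
python3 - <<'E'
from h import *
S=np.load("S.npy");print(w2s(state()["tcp_pos"],S),state()["wrist_torque"])
E
```

```text
clock: 25.75
tcp_pos: [572.7, -95.6, 230.7]
orientation: [0.269, 3.13, -0.004]
ft_force: [-2.6, 0.7, -4.2]
opening: 0.108
grasp_force: 61.3
[  -1.22249171 -105.62923983  230.69721979] [0.42563543 0.0888539  0.02373881]
```

```bash
python3 -m jog '[{"dx":0,"dy":-0.0155,"dz":0.01,"wx":0,"wy":0,"wz":0},{"dx":0,"dy":-0.0305,"dz":0.021,"wx":0,"wy":0,"wz":0},{"dx":0,"dy":-0.044,"dz":0.0335,"wx":0,"wy":0,"wz":0},{"dx":0,"dy":-0.0565,"dz":0.0475,"wx":0,"wy":0,"wz":0},{"dx":0,"dy":-0.0675,"dz":0.062,"wx":0,"wy":0,"wz":0},{"dx":0,"dy":-0.0775,"dz":0.0775,"wx":0,"wy":0,"wz":0},{"dx":0,"dy":-0.083,"dz":0.0875,"wx":0,"wy":0,"wz":0},{"dx":0,"dy":-0.0875,"dz":0.0975,"wx":0,"wy":0,"wz":0}]'
python3 - <<'E'
from h import *
S=np.load("S.npy");print(w2s(state()["tcp_pos"],S),state()["wrist_torque"])
E
```

```text
clock: 26.75
tcp_pos: [558.2, -180.1, 130.9]
orientation: [-0.268, -3.128, 0.0]
ft_force: [-4.1, -0.2, -2.2]
opening: 0.115
grasp_force: 66.1
[  -1.08994636 -191.37101132  130.93494879] [ 0.08128505  0.80533815 -0.152187  ]
```

```bash
python3 -m jog '[{"dx":0,"dy":-0.003,"dz":0.0065,"wx":0,"wy":0,"wz":0},{"dx":0,"dy":-0.0055,"dz":0.013,"wx":0,"wy":0,"wz":0},{"dx":0,"dy":-0.0075,"dz":0.0195,"wx":0,"wy":0,"wz":0},{"dx":0,"dy":-0.0095,"dz":0.026,"wx":0,"wy":0,"wz":0},{"dx":0,"dy":-0.0115,"dz":0.0325,"wx":0,"wy":0,"wz":0},{"dx":0,"dy":-0.0125,"dz":0.0385,"wx":0,"wy":0,"wz":0},{"dx":0,"dy":-0.014,"dz":0.0445,"wx":0,"wy":0,"wz":0},{"dx":0,"dy":-0.015,"dz":0.05,"wx":0,"wy":0,"wz":0}]' | grep -E "tcp|ft|clock"
python3 -m jog '[{"dx":0,"dy":-0.001,"dz":0.0045,"wx":0,"wy":0,"wz":0},{"dx":0,"dy":-0.0015,"dz":0.009,"wx":0,"wy":0,"wz":0},{"dx":0,"dy":-0.002,"dz":0.0135,"wx":0,"wy":0,"wz":0},{"dx":0,"dy":-0.0025,"dz":0.018,"wx":0,"wy":0,"wz":0},{"dx":0,"dy":-0.003,"dz":0.022,"wx":0,"wy":0,"wz":0},{"dx":0,"dy":-0.003,"dz":0.025,"wx":0,"wy":0,"wz":0},{"dx":0,"dy":-0.003,"dz":0.028,"wx":0,"wy":0,"wz":0}]'| grep -E "tcp|ft|clock"
```

```text
clock: 27.75
tcp_pos: [556.2, -194.7, 81.6]
ft_force: [-4.6, -2.8, -1.5]
clock: 28.62
tcp_pos: [556.0, -197.5, 54.1]
ft_force: [-4.1, -3.5, -1.5]
```

```bash
python3 -m jog '[{"dx":0,"dy":0,"dz":0.0015,"wx":0,"wy":0,"wz":0},{"dx":0,"dy":0,"dz":0.003,"wx":0,"wy":0,"wz":0},{"dx":0,"dy":0,"dz":0.0045,"wx":0,"wy":0,"wz":0},{"dx":0,"dy":0,"dz":0.006,"wx":0,"wy":0,"wz":0}]' | grep -E "tcp|ft"
python3 -m jog '[{"dx":0,"dy":0,"dz":0.001,"wx":0,"wy":0,"wz":0},{"dx":0,"dy":0,"dz":0.002,"wx":0,"wy":0,"wz":0},{"dx":0,"dy":0,"dz":0.003,"wx":0,"wy":0,"wz":0}]'| grep -E "tcp|ft"
python3 -m jog '[{"dx":0,"dy":0,"dz":0.001,"wx":0,"wy":0,"wz":0},{"dx":0,"dy":0,"dz":0.002,"wx":0,"wy":0,"wz":0}]'| grep -E "tcp|ft"
```

```text
tcp_pos: [556.3, -197.8, 48.1]
ft_force: [-2.7, -3.8, -3.2]
tcp_pos: [556.3, -197.8, 45.9]
ft_force: [-4.8, -2.2, 5.9]
tcp_pos: [556.4, -197.9, 45.8]
ft_force: [-9.3, -1.3, 16.3]
```

The downward motion stopped at z 45.8 with 16 N pushing back, so the cradle is on its stop. I'll relieve, open partly and lift clear.

```bash
python3 -m jog '[{"dx":0,"dy":0,"dz":-0.002,"wx":0,"wy":0,"wz":0},{"dx":0,"dy":0,"dz":-0.003,"wx":0,"wy":0,"wz":0}]' | grep -E "tcp|ft"
python3 -m jog '[{"dx":0,"dy":0,"dz":0,"wx":0,"wy":0,"wz":0},{"dx":0,"dy":0,"dz":0,"wx":0,"wy":0,"wz":0},{"dx":0,"dy":0,"dz":0,"wx":0,"wy":0,"wz":0},{"dx":0,"dy":0,"dz":0,"wx":0,"wy":0,"wz":0},{"dx":0,"dy":0,"dz":-0.01,"wx":0,"wy":0,"wz":0},{"dx":0,"dy":0,"dz":-0.03,"wx":0,"wy":0,"wz":0},{"dx":0,"dy":0,"dz":-0.06,"wx":0,"wy":0,"wz":0},{"dx":0,"dy":0,"dz":-0.1,"wx":0,"wy":0,"wz":0}]' -0.06
python3 -m jog '[{"dx":0,"dy":0,"dz":-0.05,"wx":0,"wy":0,"wz":0},{"dx":0,"dy":0,"dz":-0.1,"wx":0,"wy":0,"wz":0},{"dx":0,"dy":0,"dz":-0.1,"wx":0,"wy":0,"wz":0}]' | grep -E "tcp|ft"
python3 - <<'E'
from h import *
a=snapshot("side");b=a[170:320,225:425,::-1];cv2.imwrite("pics/side9.png",cv2.resize(b,(800,600),interpolation=cv2.INTER_CUBIC))
E
```

```text
tcp_pos: [556.3, -197.8, 46.1]
ft_force: [-1.8, -5.5, -7.2]
clock: 31.0
tcp_pos: [555.3, -197.1, 146.9]
orientation: [-0.268, -3.129, -0.001]
ft_force: [0.6, -0.4, 0.1]
opening: 0.469
grasp_force: 0.0
tcp_pos: [558.7, -198.3, 251.9]
ft_force: [-0.4, -0.2, -0.7]
```

View pics/side9.png

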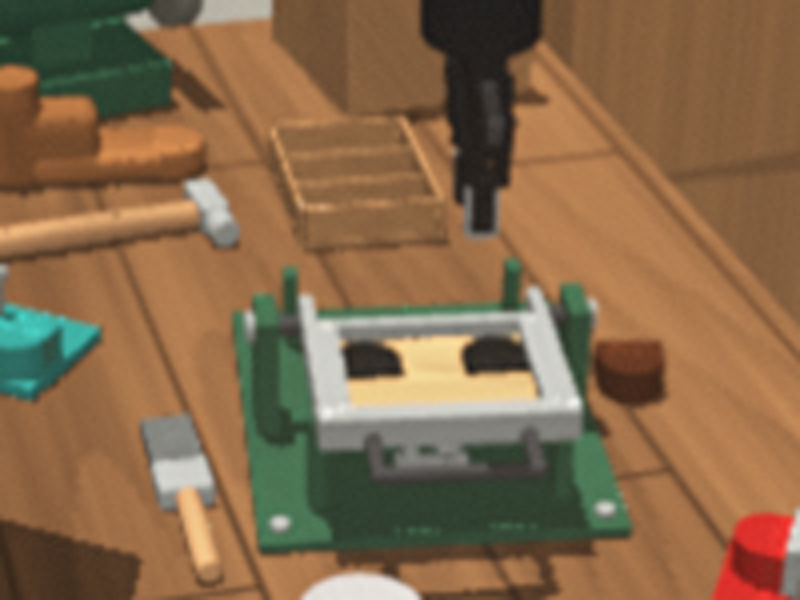

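The cradle lies upside down on the -y side, with its bar at (460,465). The plywood carrier is still inside, the gripper is clear, and the bystanders are where they were. Handing in.

```bash
python3 -c "
from plant import *
print(state()['clock'],sign_off())"
```

```text
the job is handed in; nothing more can be done
31.425 None
```

The latch is swung home and held an upward tug of about 15 N; the cradle now rests upside down on the other side of the stand with the carrier still in it, the gripper is clear, and the job was handed in at 31.4 s.

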